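# Set the slicer's thickness screw and lock it

## Robot

A 7-joint arm with a two-finger parallel gripper is mounted at the origin on a cart in front of the work surface, level with it; the furniture and walls round the work are solid. World frame = base frame: x ahead of the robot, y to its left, z up, the work surface at z = 0. Lengths are in m, angles in rad, forces in N, time in s.
With the tool pointing down it reaches from about 0.4 to 0.925 m from the base axis. Payload 4.1 kg.
Tool frame: the origin (TCP) lies on the centre line of the jaws, within the pads' length; the fingertips stand 8 mm ahead of it and the grasp point (between the pads) lies 11 mm behind it; z points along the fingers, x is the direction in which the jaws open and shut, and the axes are right-handed (so a half turn about z gives the same grasp; the last joint's range is limited). The gripper opens to 85 mm and grips with 20 to 120 N. Pads are 22 mm wide; open, the fingers measure 114 mm over their backs; the gripper's body (76 mm by 85 mm) begins 54 mm behind the grasp point. The pads swing forward as they close: fully open they stand 13 mm farther back than shut.
Start: joints at [-1.233, 0.398, 0.045, 1.537, -0.019, 1.207, -0.051], TCP at [0.275, 0.589, 0.239] pointing down, gripper open.
Joint ranges: [-2.82, 2.82], [-0.49, 2.23], [-1.37, 1.46], [0, 2.46], [-1.36, 4.5], [0.23, 2], [-2.94, 2.94]. Speed limits (rad/s): [2.57, 2.57, 3.14, 3.14, 3.14, 3.14, 3.14].

## Interface

Orientations are given as a unit quaternion [x, y, z, w].
In Python, from plant import readout, snapshot, camera_params, job, finder gives the robot as it stands. The module is installed in compiled form; this text tells all that it offers.
- The arm moves only by the tool carry_out, never from a script. Its argument "series" is a list of rows, each a list of 3 entries, a list of its own where there are three numbers: the shift along the tool's x, y, z in m, then the turn, a rotation vector about the tool's x, y, z in rad, then the finger opening in m, from 0 to 0.0854. In form: [[[dx, dy, dz], [wx, wy, wz], fingers], ...]. A call has 1 to 12 rows; each row is the pose to reach, as a shift and turn from the pose commanded when the call began, along the tool's axes at that moment; what a row does not reach only later rows make up. A row lasts 1/12 s, in which the tool goes at most 41.7 mm and 7.16 degrees, less where a joint would pass 70% of its speed; a pose out of reach is approached as far as the arm can. A call with a gripper value outside its range is refused whole. The fingers move at their own pace and stop on an object; "force" is the grip in N (left out, the last holds). Time passes only in rows, so rows that repeat a pose let the fingers close. It gives the time, the measured TCP pose, the force and the opening at its end, in the units of the state.
- readout.state(): the state, without advancing time (a new reading comes with each control period).
- snapshot(name): name is "scene" or "top"; returns the picture (400x640x3 uint8, red, green, blue); there is no depth.
- camera_params(name): a dict with "fx", "fy", "cx", "cy" (pixels), "D" ([k1, k2, p1, p2, k3] as OpenCV has them; the pictures are not rectified), "T" (4x4, takes a point from camera to world coordinates). Camera axes: x right, y up, looking along -z (the intrinsics and any distortion apply to the point x, -y, -z); pixel columns grow to the right and rows downward; lengths in m; the calibration is good to about 2 mm. A picture is of the moment at which its call begins. camera_params takes no time and is no camera call.
- job.job_done(): hands the job in, once; it reports no verdict.
Trained networks look in the newest picture that a camera, given by its name, has taken for a name from the list of things; names that differ only in an ending like _2 or _b are one class to them, and where a whole thing is asked for, a point or a joint stands for the part that bears it (a point fixed in the world has none). Each returns a list of dicts, best first, with "score" (0 to 1); they miss things now and then, are a little off and sometimes report something else, mostly with a low value. They report only what shows in the picture. A call takes as long as a camera call.
- finder.search_frame(camera, query): "box" ([left, top, width, height] in pixels, round what is visible of it).
- finder.silhouettes(camera, query): "mask" (400x640 bool, what is visible of it) and "box" ([left, top, width, height] in pixels, round what is visible of it).
The state is a dict: "clock": time; "joints": joint angles; "qd": joint speeds; "tau": joint torques, N m; "tool_pos": TCP position; "eef_rot": TCP orientation; "wrist_force": force on the tool from outside, world axes, zero at the start; "ft_torque": the same for the moment, N m; "opening": opening from 0.0 (shut) to 1.0 (fully open).
Only numpy, scipy, OpenCV 4.12 (cv2) and the standard library are available. Lean on these libraries where they do the work, as an engineer would, in place of code of your own. Each camera call takes 0.05 s, during which the arm holds its last target. There are 200 camera calls.

## Task

On the larger (wider and longer) of the two vegetable slicers, first loosen the lock nut by swinging its lever well open, then turn the bar-headed adjuster screw until its pointer stands over the long thick mark on the dial, and last swing the lever back until the nut is fully tight.

Things in the scene. Friction and masses are not known exactly. Their poses are not given: they have to be found in the camera images.
- nut_post (a point): Upright round steel post, 17 mm across, ending the lock nut's lever on the wide slicer (grey and steel, 250 x 120 mm, fixed; a like one of 200 x 85 mm beside it stays as it is). Point: on the post's axis, 78 mm above the worktop, 11 mm below the post's top; lever top at 56 mm. It travels on a circle of 72 mm radius about the vertical axis through adjuster_head.
- lock_nut (a joint): Turn of the lock nut, rad, counter-clockwise from above positive: 0 tight, at its stop (it starts at 0 to 0.05); 0.95 fully open, at its other stop. It stays where left; swinging the post takes 3 to 5 N. It turns apart from the screw.
- adjuster_head (a point): Bar head of the adjuster screw on the wide slicer: steel, 46 mm long, 12 mm thick, with a thin pointer rod on one end reaching 49 mm from the axis. Point: on the screw's vertical axis, 111 mm above the worktop; the bar spans heights 94 to 122 mm. x axis along the bar, pointer toward -x; z up. The lock nut turns on the same axis, below.
- adjuster (a joint): Turn of the adjuster screw, rad, counter-clockwise from above positive: 0 with the pointer over the dial's one long thick mark, on the side facing the robot. Starts at 0.6 to 1.2; stays where left; turning takes about 0.15 N m.

How it is judged:
On the way, in this order (a step that is already met when the one before it is completed fails the run):
1. the lock nut is loosened (more than 0.5 rad open) (value of joint lock_nut above 0.5 rad), for 0.2 s.
2. with the nut still loose (more than 0.35 rad), the pointer is brought over the mark (within 0.2 rad) (value of joint lock_nut above 0.35 rad and value of joint adjuster between -0.2 and 0.2 rad), for 0.2 s.
At the end, for the whole second after the job is handed in: The lock nut is tight again (within 0.18 rad of its stop) and the adjuster's pointer stands over the mark (within 0.2 rad) (value of joint lock_nut below 0.18 rad and value of joint adjuster between -0.2 and 0.2 rad); the robot touches nothing.
It also fails if it takes over 58 s, if anything falls off the work surface, if the arm or the gripper's body presses on something with over 40 N, if the wrist force passes 120 N, or if a joint passes its speed limit or range.

## Working session

There is one attempt and no reset: what is moved stays moved. The work goes in short steps, Python scripts to look and compute and a tool call to move; the robot and the scene stay as the last step left them, time stands still between calls to the robot, and variables do not carry over. Pictures are saved under pics/ and viewed, about 8 in all and at most 12, crops included, and the job is handed in when it is done.

Besides the shell and the picture viewer there is one more tool, called after "Call:" as a command line: name --argument value ..., lists and objects as JSON in quotes. carry_out: Moves the arm, as the interface text tells. Its arguments: {"type":"object","properties":{"series":{"type":"array","items":{"type":"array"}},"force":{"type":"number"}},"required":["series"]}

```bash
mkdir -p pics; python3 - <<'E'
from plant import readout, snapshot, camera_params, finder
import cv2,numpy as np
print(readout.state())
for c in("scene","top"):
    im=snapshot(c); cv2.imwrite(f"pics/{c}0.png",im[:,:,::-1])
    p=camera_params(c); print(c,{k:np.round(v,4).tolist() for k,v in p.items()})
    for q in("nut_post","adjuster_head","lock_nut","adjuster"):
        print(q,[(round(d['score'],2),np.round(d['box'],1).tolist()) for d in finder.search_frame(c,q)])
E
```

```text
{'clock': 0.0, 'joints': array([-1.23300176,  0.39922258,  0.04505818,  1.53790016, -0.01871949,
        1.20693209, -0.05072112]), 'qd': array([ 0.00040179,  0.00243687, -0.00204216, -0.00043778, -0.00064231,
        0.00066604,  0.00052809]), 'tau': array([ 6.22116258e-04, -4.75127470e+01,  1.36468437e+00, -2.54218286e+01,
        1.14774605e-02,  9.28682392e-03,  5.45339859e-06]), 'tool_pos': array([0.27469176, 0.58839778, 0.23823523]), 'eef_rot': array([ 8.43498723e-01,  5.37130211e-01, -8.23030768e-04,  6.02594454e-04]), 'wrist_force': array([ 0.38582147, -0.57068186,  0.1095392 ]), 'ft_torque': array([ 0.04158266, -0.02788477, -0.00836729]), 'opening': 0.999293839246955}
scene {'fx': 429.9983, 'fy': 429.9983, 'cx': 323.6024, 'cy': 205.6129, 'D': [0.015, 0.0, 0.0, 0.0, 0.0], 'T': [[0.8993, 0.3047, -0.3138, 0.2143], [-0.4372, 0.6077, -0.6629, -0.4991], [-0.0113, 0.7334, 0.6797, 0.7296], [0.0, 0.0, 0.0, 1.0]]}
nut_post [(0.58, [342.7, 267.0, 25.6, 59.4])]
adjuster_head [(0.78, [346.4, 279.6, 15.9, 40.6])]
lock_nut [(0.96, [342.2, 264.6, 26.3, 58.6]), (0.61, [349.8, 277.5, 11.6, 43.3])]
adjuster [(0.7, [345.5, 279.2, 17.0, 40.6])]
top {'fx': 382.0291, 'fy': 382.0291, 'cx': 324.4184, 'cy': 192.4717, 'D': [-0.0314, 0.0, 0.0, 0.0, 0.0], 'T': [[-0.0189, 0.988, -0.1531, 0.3626], [-0.9995, -0.015, 0.0266, 0.08], [0.024, 0.1535, 0.9879, 0.9544], [0.0, 0.0, 0.0, 1.0]]}
nut_post [(0.78, [369.8, 190.1, 38.3, 32.7])]
adjuster_head [(0.46, [396.3, 202.8, 21.2, 16.2])]
lock_nut [(0.65, [370.5, 192.3, 34.9, 31.6])]
adjuster [(0.62, [394.3, 203.3, 27.7, 23.2]), (0.42, [368.9, 189.6, 39.6, 33.8])]
```

```bash
python3 - <<'E'
import cv2
a=cv2.imread("pics/top0.png");b=cv2.imread("pics/scene0.png")
cv2.imwrite("pics/v1.png",cv2.resize(a,(800,500)))
t=cv2.resize(a[170:250,340:460],(800,533),interpolation=cv2.INTER_CUBIC);cv2.imwrite("pics/v2.png",t)
cv2.imwrite("pics/v3.png",cv2.resize(b[240:345,300:440],(800,600),interpolation=cv2.INTER_CUBIC))
E
```

```text
(no output)
```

View pics/v1.png

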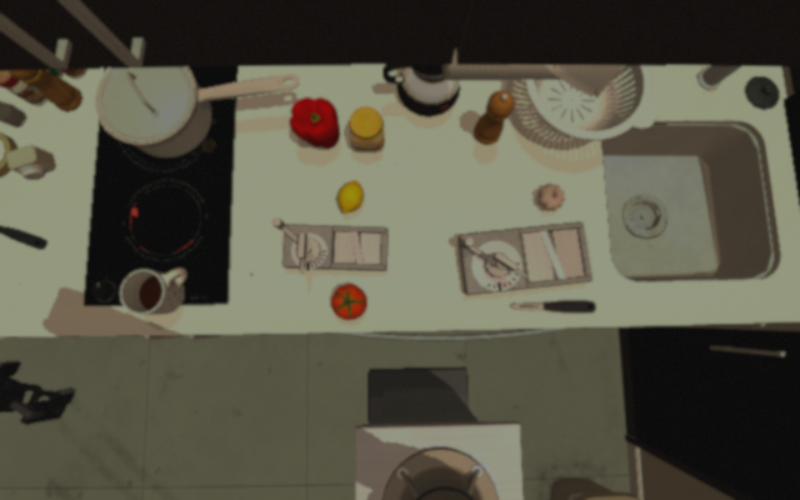

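View pics/v2.png

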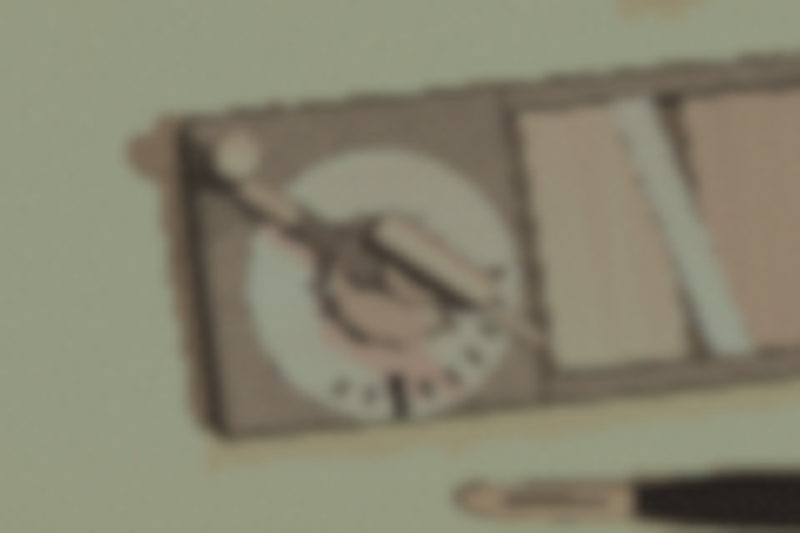

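View pics/v3.png

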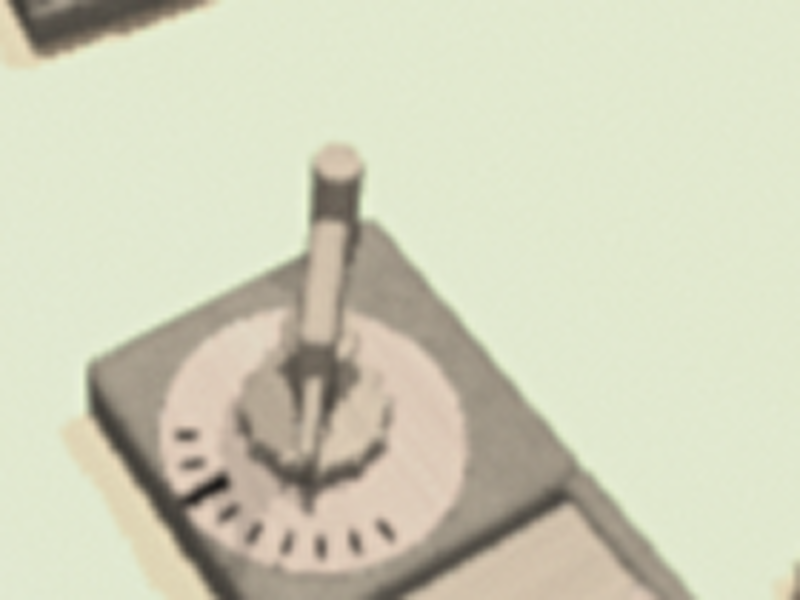

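The top picture shows the wide slicer on the right. In full-picture pixels, the post top is at about (375.5, 193.3), the bar's top at about (405, 209), the pointer tip at about (421, 221) and the thick mark at about (400, 229). In the scene picture the post top is at about (359, 268) and the bar is seen nearly end-on at about (355, 312).

```bash
cat > h.py <<'E'
import numpy as np,cv2
from plant import camera_params,readout
def ray(c,uv):
    p=camera_params(c);K=np.array([[p['fx'],0,p['cx']],[0,p['fy'],p['cy']],[0,0,1.]])
    n=cv2.undistortPoints(np.array([[uv]],float),K,np.array(p['D'],float))[0,0]
    T=np.array(p['T']);return T[:3,3],T[:3,:3]@np.array([n[0],-n[1],-1])
def at(c,uv,z):
    o,d=ray(c,uv);return o+d*(z-o[2])/d[2]
def proj(c,X):
    p=camera_params(c);K=np.array([[p['fx'],0,p['cx']],[0,p['fy'],p['cy']],[0,0,1.]])
    T=np.array(p['T']);q=(np.atleast_2d(X)-T[:3,3])@T[:3,:3]*[1,-1,-1]
    return cv2.projectPoints(q,np.zeros(3),np.zeros(3),K,np.array(p['D'],float))[0][:,0]
E
python3 - <<'E'
from h import *
import cv2
top=lambda x,y:(340+x/6.6667,170+y/6.6667); sc=lambda x,y:(300+x/5.714,240+y/5.714)
r=lambda v:np.round(v,4)
print("post",r(at("top",top(237,155),.089)),r(at("scene",sc(338,160),.089)))
print("bar ends",r(at("top",top(388,228),.122)),r(at("top",top(492,296),.122)))
print("dial L/R/top/bot",*[r(at("top",top(*q),.03)) for q in((250,285),(522,285),(385,148),(390,420))])
print("mark",r(at("top",top(400,398),.03)),r(at("scene",sc(205,490),.03)))
for z in(.1,.11,.12): print("tip",z,r(at("top",top(542,342),z)),r(at("scene",sc(310,505),z)))
print("corners z.03 top",*[r(at("top",top(*q),.03)) for q in((185,122),(222,435))])
# fit: dial in both views for height
for z in (.02,.03,.04,.05,):
    print(z,"dialctr top",r(at("top",top(386,285),z))[:2],"scene",r(at("scene",sc(313,440),z))[:2])
E
```

```text
post [ 0.4931 -0.0609  0.089 ] [ 0.4942 -0.0607  0.089 ]
bar ends [ 0.4629 -0.1049  0.122 ] [ 0.4398 -0.1384  0.122 ]
dial L/R/top/bot [ 0.4539 -0.0734  0.03  ] [ 0.4521 -0.1739  0.03  ] [ 0.5038 -0.1256  0.03  ] [ 0.4037 -0.1227  0.03  ]
mark [ 0.4116 -0.1267  0.03  ] [ 0.4155 -0.1188  0.03  ]
tip 0.1 [ 0.4259 -0.1604  0.1   ] [ 0.4202 -0.1746  0.1   ]
tip 0.11 [ 0.4252 -0.1576  0.11  ] [ 0.4169 -0.1798  0.11  ]
tip 0.12 [ 0.4244 -0.1548  0.12  ] [ 0.4136 -0.1849  0.12  ]
corners z.03 top [ 0.5146 -0.0517  0.03  ] [ 0.3995 -0.0611  0.03  ]
0.02 dialctr top [ 0.454  -0.1257] scene [ 0.4589 -0.1126]
0.03 dialctr top [ 0.453  -0.1235] scene [ 0.4555 -0.1181]
0.04 dialctr top [ 0.452  -0.1213] scene [ 0.4521 -0.1235]
0.05 dialctr top [ 0.4511 -0.1191] scene [ 0.4486 -0.129 ]
```

```bash
cat >> h.py <<'E'
from scipy.spatial.transform import Rotation as R
A=np.array([.452,-.1215]); 
def go(p,yaw,deg=True):
    s=readout.state();r=R.from_quat(s['eef_rot']);t=np.radians(yaw)
    # tool down with x at yaw
    T=R.from_matrix(np.array([[np.cos(t),np.sin(t),0],[np.sin(t),-np.cos(t),0],[0,0,-1]]))
    print("shift",np.round(r.inv().apply(np.array(p)-s['tool_pos']),4),"rot",np.round((r.inv()*T).as_rotvec(),4))
def post(a,z,rad=.072):
    a=np.radians(a);return [A[0]+rad*np.cos(a),A[1]+rad*np.sin(a),z]
E
python3 - <<'E'
from h import *
go([.4930,-.0615,.20],-34.4)
E
```

```text
shift [-0.4972  0.4727  0.0393] rot [-1.0000e-04 -0.0000e+00  1.7345e+00]
```

Call:
carry_out --series '[[[-0.497,0.473,0.03],[0,0,1.7345],0.05],[[-0.497,0.473,0.03],[0,0,1.7345],0.05],[[-0.497,0.473,0.03],[0,0,1.7345],0.05],[[-0.497,0.473,0.03],[0,0,1.7345],0.05],[[-0.497,0.473,0.03],[0,0,1.7345],0.05],[[-0.497,0.473,0.03],[0,0,1.7345],0.05],[[-0.497,0.473,0.03],[0,0,1.7345],0.05],[[-0.497,0.473,0.03],[0,0,1.7345],0.05],[[-0.497,0.473,0.03],[0,0,1.7345],0.05],[[-0.497,0.473,0.03],[0,0,1.7345],0.05],[[-0.497,0.473,0.03],[0,0,1.7345],0.05],[[-0.497,0.473,0.03],[0,0,1.7345],0.05]]' --force 30

```text
clock: 1.5
tool_pos: [0.4343, 0.1136, 0.2178]
eef_rot: [0.983, -0.185, 0.0, -0.001]
wrist_force: [0.4, 0.8, 0.2]
opening: 0.587
```

```bash
python3 - <<'E'
from h import *
go([.4930,-.0615,.20],-34.4)
E
```

```text
shift [0.1183 0.1418 0.0177] rot [-0.0016 -0.0003  0.2286]
```

Call:
carry_out --series '[[[0.116,0.14,0.01],[0,0,0.2286],0.045],[[0.116,0.14,0.01],[0,0,0.2286],0.045],[[0.116,0.14,0.01],[0,0,0.2286],0.045],[[0.116,0.14,0.01],[0,0,0.2286],0.045],[[0.116,0.14,0.01],[0,0,0.2286],0.045],[[0.116,0.14,0.01],[0,0,0.2286],0.045],[[0.116,0.14,0.01],[0,0,0.2286],0.045],[[0.116,0.14,0.01],[0,0,0.2286],0.045]]'

```text
clock: 2.17
tool_pos: [0.492, -0.0555, 0.2074]
eef_rot: [0.956, -0.292, -0.0, -0.0]
wrist_force: [-0.3, 1.5, 0.4]
opening: 0.529
```

```bash
python3 - <<'E'
from h import *
print(readout.state()['tool_pos'])
go([.4930,-.0615,.072],-34.4)
E
```

```text
[ 0.49201327 -0.05548882  0.20736664]
shift [0.0043 0.0045 0.1354] rot [-0.0006  0.0009  0.0073]
```

Call:
carry_out --series '[[[0.003,0.003,0.03],[0,0,0.007],0.045],[[0.003,0.003,0.06],[0,0,0.007],0.045],[[0.003,0.003,0.08],[0,0,0.007],0.045],[[0.003,0.003,0.095],[0,0,0.007],0.045],[[0.003,0.003,0.105],[0,0,0.007],0.045],[[0.003,0.003,0.115],[0,0,0.007],0.045],[[0.003,0.003,0.125],[0,0,0.007],0.045],[[0.003,0.003,0.134],[0,0,0.007],0.045],[[0.003,0.003,0.134],[0,0,0.007],0.045],[[0.003,0.003,0.134],[0,0,0.007],0.045]]'

```text
clock: 3.0
tool_pos: [0.493, -0.0609, 0.0733]
eef_rot: [0.955, -0.296, -0.0, 0.0]
wrist_force: [-0.7, 0.3, 0.3]
opening: 0.526
```

```bash
python3 - <<'E'
from h import *
from plant import snapshot
go([.4930,-.0615,.072],-34.4)
s=snapshot("scene")[200:340,280:440,::-1]
cv2.imwrite("pics/v4.png",cv2.resize(s,(685,600),interpolation=cv2.INTER_CUBIC))
E
```

```text
shift [0.0004 0.0005 0.0013] rot [ 0.0001  0.0002 -0.0011]
```

View pics/v4.png

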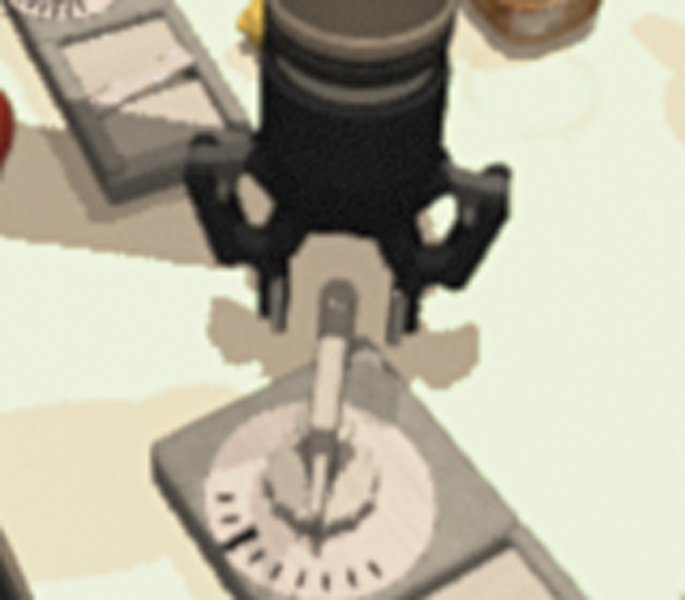

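Call:
carry_out --series '[[[0,0,0.001],[0,0,0],0.006],[[0,0,0.001],[0,0,0],0.006],[[0,0,0.001],[0,0,0],0.006],[[0,0,0.001],[0,0,0],0.006],[[0,0,0.001],[0,0,0],0.006],[[0,0,0.001],[0,0,0],0.006],[[0,0,0.001],[0,0,0],0.006],[[0,0,0.001],[0,0,0],0.006]]' --force 30

```text
clock: 3.72
tool_pos: [0.4934, -0.0609, 0.0729]
eef_rot: [0.955, -0.296, 0.0, -0.0]
wrist_force: [-1.6, 1.5, 5.7]
opening: 0.186
```

Call:
carry_out --series '[[[-0.0072,0.0004,0.001],[0,0,-0.1],0.006],[[-0.0143,0.0014,0.001],[0,0,-0.2],0.006],[[-0.0213,0.0032,0.001],[0,0,-0.3],0.006],[[-0.028,0.0057,0.001],[0,0,-0.4],0.006],[[-0.0345,0.0088,0.001],[0,0,-0.5],0.006],[[-0.0407,0.0126,0.001],[0,0,-0.6],0.006],[[-0.0464,0.0169,0.001],[0,0,-0.7],0.006],[[-0.0516,0.0218,0.001],[0,0,-0.8],0.006],[[-0.0516,0.0218,0.001],[0,0,-0.8],0.006],[[-0.0516,0.0218,0.001],[0,0,-0.8],0.006],[[-0.0516,0.0218,0.001],[0,0,-0.8],0.006]]'

```text
clock: 4.63
tool_pos: [0.4388, -0.05, 0.0727]
eef_rot: [0.995, 0.099, 0.001, -0.0]
wrist_force: [-2.7, 0.8, 13.7]
opening: 0.187
```

```bash
python3 - <<'E'
from h import *
from plant import snapshot
s=readout.state();v=s['tool_pos'][:2]-A;print(np.linalg.norm(v),np.degrees(np.arctan2(v[1],v[0])))
R0=R.from_quat(s['eef_rot']).as_matrix();print(np.degrees(np.arctan2(R0[1,0],R0[0,0])))
E
```

```text
0.07274576833834241 100.46138480442454
11.360453753849793
```

Call:
carry_out --series '[[[0,0,0],[0,0,0],0.04],[[0,0,0],[0,0,0],0.04],[[0,0,0],[0,0,0],0.04],[[0,0,0],[0,0,0],0.04],[[0,0,-0.02],[0,0,0],0.04],[[0,0,-0.05],[0,0,0],0.04],[[0,0,-0.08],[0,0,0],0.04],[[0,0,-0.1],[0,0,0],0.04],[[0,0,-0.1],[0,0,0],0.04],[[0,0,-0.1],[0,0,0],0.04]]'

```text
clock: 5.47
tool_pos: [0.4387, -0.0495, 0.1721]
eef_rot: [0.995, 0.099, 0.001, -0.0]
wrist_force: [0.0, 0.6, -1.1]
opening: 0.467
```

```bash
python3 - <<'E'
from h import *
go([.452,-.1215,.172],-34.6)
E
```

```text
shift [-0.0012  0.0732  0.0001] rot [-0.0012 -0.0021  0.8026]
```

Call:
carry_out --series '[[[-0.001,0.073,0],[-0.001,-0.002,0.803],0.04],[[-0.001,0.073,0],[-0.001,-0.002,0.803],0.04],[[-0.001,0.073,0],[-0.001,-0.002,0.803],0.04],[[-0.001,0.073,0],[-0.001,-0.002,0.803],0.04],[[-0.001,0.073,0],[-0.001,-0.002,0.803],0.04],[[-0.001,0.073,0],[-0.001,-0.002,0.803],0.04],[[-0.001,0.073,0],[-0.001,-0.002,0.803],0.04],[[-0.001,0.073,0],[-0.001,-0.002,0.803],0.04],[[-0.001,0.073,0],[-0.001,-0.002,0.803],0.04],[[-0.001,0.073,0],[-0.001,-0.002,0.803],0.04]]'

```text
clock: 6.3
tool_pos: [0.4509, -0.1213, 0.1706]
eef_rot: [0.955, -0.297, -0.002, 0.001]
wrist_force: [0.8, -0.6, -0.1]
opening: 0.469
```

```bash
python3 - <<'E'
from h import *
from plant import snapshot
go([.452,-.1215,.101],-34.6)
s=snapshot("scene")[200:340,280:440,::-1]
cv2.imwrite("pics/v5.png",cv2.resize(s,(685,600),interpolation=cv2.INTER_CUBIC))
E
```

```text
shift [ 0.0012 -0.0007  0.0695] rot [0.0027 0.0029 0.0007]
```

View pics/v5.png

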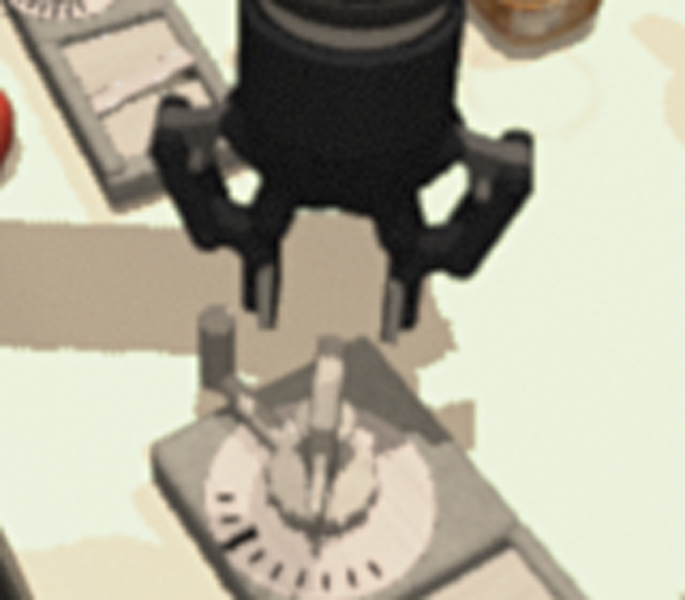

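The lever now stands open, with the post at crop (216, 350). The bar lies centred between the jaws, so I'll go down and grip it.

Call:
carry_out --series '[[[0.001,-0.001,0.02],[0.003,0.003,0],0.036],[[0.001,-0.001,0.04],[0.003,0.003,0],0.036],[[0.001,-0.001,0.055],[0.003,0.003,0],0.036],[[0.001,-0.001,0.069],[0.003,0.003,0],0.036],[[0.001,-0.001,0.069],[0.003,0.003,0],0.036],[[0.001,-0.001,0.069],[0.003,0.003,0],0.004],[[0.001,-0.001,0.069],[0.003,0.003,0],0.004],[[0.001,-0.001,0.069],[0.003,0.003,0],0.004],[[0.001,-0.001,0.069],[0.003,0.003,0],0.004],[[0.001,-0.001,0.069],[0.003,0.003,0],0.004],[[0.001,-0.001,0.069],[0.003,0.003,0],0.004],[[0.001,-0.001,0.069],[0.003,0.003,0],0.004]]' --force 70

```text
clock: 7.35
tool_pos: [0.4524, -0.1209, 0.1035]
eef_rot: [0.955, -0.297, 0.0, -0.001]
wrist_force: [-4.3, 0.8, 6.0]
opening: 0.124
```

```bash
python3 - <<'E'
from h import *
s=readout.state();print(s['wrist_force'],s['ft_torque'])
go([.452,-.1215,.101],-85.3)
E
```

```text
[-4.27699273  0.81633752  5.99582556] [0.3161035  0.88459256 0.12261783]
shift [0.     0.0007 0.0025] rot [-2.200e-03  7.000e-04  8.849e-01]
```

Call:
carry_out --series '[[[0,0,0],[0,0,0.1],0.004],[[0,0,0],[0,0,0.2],0.004],[[0,0,0],[0,0,0.3],0.004],[[0,0,0],[0,0,0.4],0.004],[[0,0,0],[0,0,0.5],0.004],[[0,0,0],[0,0,0.6],0.004],[[0,0,0],[0,0,0.7],0.004],[[0,0,0],[0,0,0.8],0.004],[[0,0,0],[0,0,0.885],0.004],[[0,0,0],[0,0,0.885],0.004],[[0,0,0],[0,0,0.885],0.004],[[0,0,0],[0,0,0.885],0.004]]'

```text
clock: 8.35
tool_pos: [0.4517, -0.1197, 0.1035]
eef_rot: [0.735, -0.678, -0.002, -0.001]
wrist_force: [-7.4, 4.7, 12.2]
opening: 0.127
```

```bash
python3 - <<'E'
from h import *
from plant import snapshot
s=readout.state();print(s['wrist_force'],s['ft_torque'])
go([.452,-.1215,.101],-85.3)
s=snapshot("scene")[200:340,280:440,::-1]
cv2.imwrite("pics/v6.png",cv2.resize(s,(685,600),interpolation=cv2.INTER_CUBIC))
E
```

```text
[-7.4145994   4.67806625 12.1593349 ] [ 0.70133222  1.28571781 -0.11262619]
shift [ 0.0018 -0.0002  0.0024] rot [ 0.0002  0.0044 -0.0002]
```

View pics/v6.png

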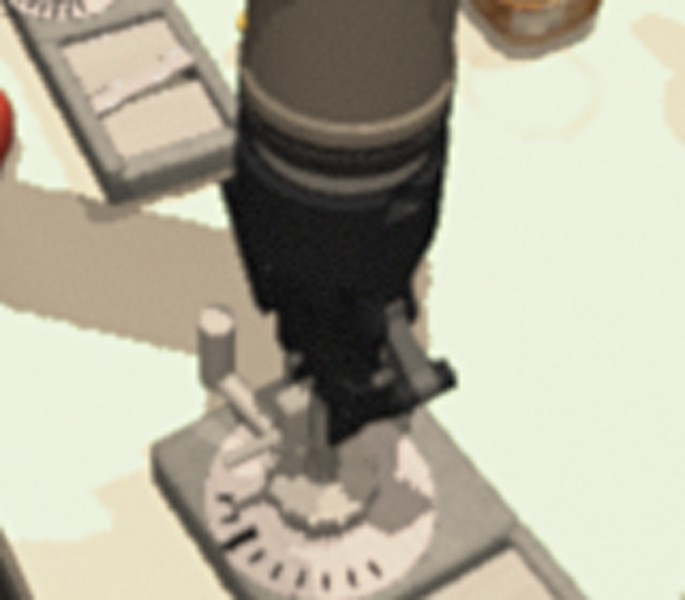

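Call:
carry_out --series '[[[0,0,0],[0,0,0.885],0.036],[[0,0,0],[0,0,0],0.036],[[0,0,0],[0,0,0],0.036],[[0,0,0],[0,0,0],0.036],[[0,0,-0.02],[0,0,0],0.036],[[0,0,-0.05],[0,0,0],0.036],[[0,0,-0.07],[0,0,0],0.04],[[0,0,-0.07],[0,0,0],0.04],[[0,0,-0.07],[0,0,0],0.04]]'

```text
clock: 9.15
tool_pos: [0.4537, -0.1213, 0.1735]
eef_rot: [0.735, -0.678, 0.002, -0.002]
wrist_force: [-0.8, -0.7, 0.0]
opening: 0.468
```

```bash
python3 - <<'E'
from h import *
go([.4388,-.05,.174],11.4)
go([.452,-.1215,.101],-85.3)
E
```

```text
shift [-0.0722  0.0092 -0.0005] rot [-0.0048 -0.0043 -1.6896]
shift [0.0001 0.0021 0.0725] rot [-0.0056  0.0006 -0.0018]
```

My first row there carried a stray 0.885 turn. The row after it undid the turn, but the bar may have shifted a little, so I'll check it from over the post.

Call:
carry_out --series '[[[-0.072,0.009,0],[-0.005,-0.004,-1.69],0.04],[[-0.072,0.009,0],[-0.005,-0.004,-1.69],0.04],[[-0.072,0.009,0],[-0.005,-0.004,-1.69],0.04],[[-0.072,0.009,0],[-0.005,-0.004,-1.69],0.04],[[-0.072,0.009,0],[-0.005,-0.004,-1.69],0.04],[[-0.072,0.009,0],[-0.005,-0.004,-1.69],0.04],[[-0.072,0.009,0],[-0.005,-0.004,-1.69],0.04],[[-0.072,0.009,0],[-0.005,-0.004,-1.69],0.04],[[-0.072,0.009,0],[-0.005,-0.004,-1.69],0.04],[[-0.072,0.009,0],[-0.005,-0.004,-1.69],0.04],[[-0.072,0.009,0],[-0.005,-0.004,-1.69],0.04],[[-0.072,0.009,0],[-0.005,-0.004,-1.69],0.04]]'

```text
clock: 10.15
tool_pos: [0.4368, -0.0502, 0.1711]
eef_rot: [1.0, 0.008, -0.003, 0.0]
wrist_force: [0.2, -0.9, -0.6]
opening: 0.468
```

```bash
python3 - <<'E'
from h import *
from plant import snapshot
go([.4388,-.05,.174],11.4)
a=snapshot("scene")[240:345,300:440,::-1]
b=snapshot("top")[170:250,340:460,::-1]
cv2.imwrite("pics/v7.png",np.vstack([cv2.resize(b,(450,300),interpolation=cv2.INTER_CUBIC),cv2.resize(a[:95],(450,300),interpolation=cv2.INTER_CUBIC)]))
# expected pointer tips for adjuster angle 0 (mark dir -175.3), z~.1 : pixel in scene crop view
for d in(-.3,-.2,0,.2,.3):
    t=np.radians(-175.3)+d
    P=[[A[0]+r*np.cos(t),A[1]+r*np.sin(t),z] for r,z in((.049,.100),(.049,.108),(-.023,.122),(.023,.122))]
    print(d,np.round((proj("scene",P)-[300,240])*[450/140,300/95]).tolist(),np.round((proj("top",P)-[340,170])*3.75).tolist())
E
```

```text
shift [ 0.002  -0.0001 -0.0029] rot [ 0.0002  0.0057 -0.1835]
-0.3 [[91.0, 198.0], [91.0, 189.0], [221.0, 148.0], [138.0, 164.0]] [[225.0, 230.0], [228.0, 229.0], [254.0, 108.0], [241.0, 185.0]]
-0.2 [[94.0, 205.0], [94.0, 197.0], [220.0, 144.0], [140.0, 168.0]] [[233.0, 231.0], [236.0, 231.0], [250.0, 108.0], [245.0, 185.0]]
0 [[101.0, 219.0], [102.0, 210.0], [215.0, 138.0], [144.0, 174.0]] [[249.0, 231.0], [253.0, 231.0], [242.0, 108.0], [252.0, 185.0]]
0.2 [[113.0, 232.0], [113.0, 223.0], [210.0, 133.0], [149.0, 180.0]] [[265.0, 228.0], [268.0, 227.0], [235.0, 109.0], [260.0, 184.0]]
0.3 [[119.0, 237.0], [120.0, 229.0], [207.0, 130.0], [152.0, 182.0]] [[273.0, 225.0], [276.0, 225.0], [231.0, 111.0], [264.0, 182.0]]
```

View pics/v7.png

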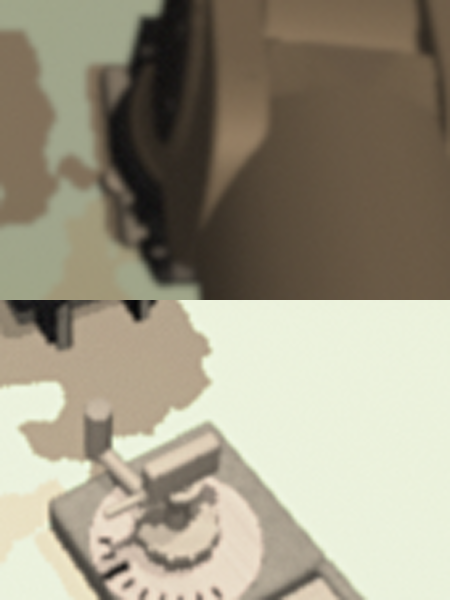

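The scene view shows the pointer tip at crop (107, 214) and the bar edge running from (145, 167) to (215, 133). Both fit an adjuster turn of about 0 to 0.05 rad. Next I go down on the post.

Call:
carry_out --series '[[[0.002,0,0],[0,0.006,-0.1],0.04],[[0.002,0,0],[0,0.006,-0.183],0.04],[[0.002,0,0.02],[0,0.006,-0.183],0.04],[[0.002,0,0.04],[0,0.006,-0.183],0.04],[[0.002,0,0.055],[0,0.006,-0.183],0.04],[[0.002,0,0.07],[0,0.006,-0.183],0.04],[[0.002,0,0.085],[0,0.006,-0.183],0.04],[[0.002,0,0.097],[0,0.006,-0.183],0.04],[[0.002,0,0.097],[0,0.006,-0.183],0.04],[[0.002,0,0.097],[0,0.006,-0.183],0.04]]' --force 30

```text
clock: 11.08
tool_pos: [0.4386, -0.0505, 0.0746]
eef_rot: [0.995, 0.095, 0.0, 0.0]
wrist_force: [0.2, 0.5, -0.0]
opening: 0.469
```

Call:
carry_out --series '[[[0,0,0],[0,0,0],0.006],[[0,0,0],[0,0,0],0.006],[[0,0,0],[0,0,0],0.006],[[0,0,0],[0,0,0],0.006],[[0,0,0],[0,0,0],0.006],[[0,0,0],[0,0,0],0.006],[[0,0,0],[0,0,0],0.006]]' --force 30

```text
clock: 11.67
tool_pos: [0.4398, -0.0502, 0.076]
eef_rot: [0.995, 0.096, 0.002, -0.0]
wrist_force: [-1.6, 0.1, 7.2]
opening: 0.183
```

```bash
python3 - <<'E'
from h import *
for a in(90,78,66,55): go(post(a,.073),a-90)
E
```

```text
shift [0.0121 0.0016 0.0031] rot [-0.0003 -0.0037  0.1931]
shift [0.0264 0.006  0.0031] rot [-0.0007 -0.0037  0.4025]
shift [0.0396 0.0134 0.0032] rot [-0.0011 -0.0036  0.612 ]
shift [0.0501 0.0223 0.0032] rot [-0.0015 -0.0035  0.8039]
```

Call:
carry_out --series '[[[0.006,0.001,0],[0,0,0.1],0.006],[[0.012,0.0016,0],[0,0,0.193],0.006],[[0.019,0.0034,0],[0,0,0.298],0.006],[[0.0264,0.006,0],[0,0,0.4025],0.006],[[0.033,0.0095,0],[0,0,0.508],0.006],[[0.0396,0.0134,0],[0,0,0.612],0.006],[[0.045,0.0177,0],[0,0,0.71],0.006],[[0.0501,0.0223,0],[0,0,0.804],0.006],[[0.0505,0.0228,0],[0,0,0.81],0.006],[[0.0505,0.0228,0],[0,0,0.81],0.006],[[0.0505,0.0228,0],[0,0,0.81],0.006]]'

```text
clock: 12.58
tool_pos: [0.4939, -0.0618, 0.0761]
eef_rot: [0.953, -0.303, 0.001, -0.001]
wrist_force: [-1.8, 1.9, 5.2]
opening: 0.181
```

```bash
python3 - <<'E'
from h import *
s=readout.state();v=s['tool_pos'][:2]-A;print(np.linalg.norm(v),np.degrees(np.arctan2(v[1],v[0])),s['wrist_force'])
E
```

```text
0.07297546710281323 54.93070658145811 [-1.77170792  1.91117162  5.16238268]
```

Call:
carry_out --series '[[[0.002,0.001,0],[0,0,0.02],0.006],[[0.004,0.0015,0],[0,0,0.04],0.006],[[0.004,0.0015,0],[0,0,0.04],0.006],[[0.004,0.0015,0],[0,0,0.04],0.006]]'

```text
clock: 12.92
tool_pos: [0.4939, -0.0621, 0.0758]
eef_rot: [0.947, -0.321, -0.003, -0.003]
wrist_force: [-6.6, 9.0, 13.7]
opening: 0.181
```

The force rises with no travel, so the nut is at its stop. Release and lift.

Call:
carry_out --series '[[[-0.003,0,0],[0,0,0],0.04],[[-0.003,0,0],[0,0,0],0.04],[[-0.003,0,0],[0,0,0],0.04],[[-0.003,0,0],[0,0,0],0.04],[[-0.003,0,-0.02],[0,0,0],0.04],[[-0.003,0,-0.05],[0,0,0],0.04],[[-0.003,0,-0.09],[0,0,0],0.04],[[-0.003,0,-0.12],[0,0,0],0.04],[[-0.003,0,-0.15],[0,0,0],0.04],[[-0.003,0,-0.15],[0,0,0],0.04],[[-0.003,0,-0.15],[0,0,0],0.04]]'

```text
clock: 13.83
tool_pos: [0.4944, -0.065, 0.2271]
eef_rot: [0.947, -0.323, 0.003, -0.002]
wrist_force: [0.9, -1.0, -0.6]
opening: 0.467
```

```bash
python3 - <<'E'
from h import *
from plant import snapshot
a=snapshot("scene")[240:345,300:440,::-1]
cv2.imwrite("pics/v8.png",cv2.resize(a,(800,600),interpolation=cv2.INTER_CUBIC))
for d in(-.2,0,.2):
    t=np.radians(-175.3)+d
    P=[[A[0]+r*np.cos(t),A[1]+r*np.sin(t),z] for r,z in((.049,.108),(-.023,.122),(.023,.122))]
    print(d,np.round((proj("scene",P)-[300,240])*5.714).tolist())
E
```

```text
-0.2 [[166.0, 356.0], [390.0, 261.0], [248.0, 304.0]]
0 [[180.0, 381.0], [383.0, 250.0], [255.0, 315.0]]
0.2 [[201.0, 404.0], [373.0, 240.0], [265.0, 326.0]]
```

View pics/v8.png

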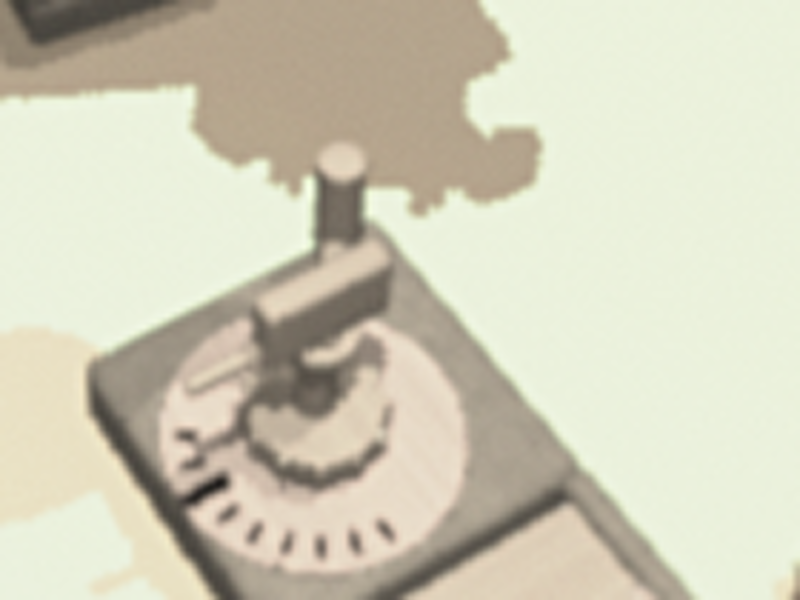

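The post top is at crop (341, 160), against (338, 160) at the start, so the lever is back. The bar runs from (255, 310) to (382, 250) with the tip at (190, 388), which fits an adjuster turn within about ±0.06 rad. The arm is clear, so I'm handing in.

```bash
python3 -c "
from plant import job
print(job.job_done())"
```

```text
the job is handed in; nothing more can be done
None
```

I carried out all three steps on the wide slicer and handed the job in at about 14 s; no verdict was reported.

- **Loosening:** I gripped the post and swung the lock nut open by about 0.78 rad, measured from the tool's path around the axis.
- **Adjuster:** I gripped the bar head and turned it clockwise by 0.885 rad to the long thick mark.
- **Tightening:** I swung the lever back until the force rose with no further travel, then released and lifted clear.

**Last checks:** The final scene picture shows the post back at its starting place. The bar's slope gives an adjuster turn of about -0.05 rad and the pointer tip about +0.05 rad. The direction of the mark differed by about 3° between the two cameras. Together these put the adjuster between about -0.05 and 0.1 rad, inside the 0.2 limit. The top camera could not confirm this, because the arm blocked its view after the turn.

**One slip:** When I released the bar, the first row carried a stray turn command, which the next row undid. The pictures taken afterwards showed the pointer still over the mark.

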